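# Start the mandrel clamp knob on its quick-thread stud

### The job

Screw the red-topped clamp knob onto the stud of the propeller-hub fixture until it comes to its stop, and let go of it. Press it gently down on the stud and, unless it drops straight into the thread, turn it backwards (anticlockwise seen from above) until it drops in with a click; then turn it forwards (clockwise) to the stop. Never force it, and leave the other things on the bench where they are.

Things in the scene. Friction and masses are not known exactly. Their poses are not given: they have to be found in the camera images.
- knob: Loose clamp knob upright on the bench, 0.13 to 0.25 kg: black knurled skirt 52 mm diameter, 36 mm tall; on it a red square grip head 36 x 36 x 29 mm (65 mm overall). Grip two opposite flats of the head. Origin: centre of the skirt's underside; z is its axis, x and y are square to the flats.
- lugs (a point): Point on the knob's axis 0.5 mm above its underside, at the undersides of four steel lugs inside the rim. The bore is 44 mm in diameter, blind, roof 30 mm above the knob's underside. The lugs, 4 mm thick, point inwards at the knob's +x, +y, -x, -y with 35 mm free between opposite tips.
- stud (a point): Point on the axis of the fixed upright stud at the level of its thread crowns, 80 mm above the bench. Right-hand thread 42 mm across, four starts; its angle differs each time and is not reported. Clockwise from above, every quarter turn has a 21 degree entry, a 60 degree crown (level top) and a 9 degree blunt stop rising 4 mm above the crown. A rubber bush lets the stud yield 10 degrees per Nm.
- pilot_tip (a point): Point on the stud's axis at the top of its plain pilot, 14.5 mm above the crowns; pilot 33 mm in diameter, tapered over its top 5.5 mm to 27 mm. It goes between the lugs with 1 mm play all round. Put down at random, the lugs mostly land on crowns or blunt stops, seldom in the entries. Turned clockwise on the crowns they jam against the blunt stops.
- plunger_top (a point): Top centre of a sprung copper-coloured plunger, 20 mm across, in the stud: 40 mm above the crowns when free, so it meets the bore's roof when the knob's underside is 10 mm above the crowns. It pushes up with 2.4 N there and 0.2 N more per mm, travel 25 mm. A knob that has not caught in the thread rises again when let go.
- entry_floor (a point): Point on the stud's axis at the floor of the entries, 8.5 mm below the crowns. Turned anticlockwise under a light push (some 8 N), by up to 80 degrees, the lugs fall off the crowns into the entries: the click. Some 9 degrees farther anticlockwise they jam. Clockwise, they go under the crowns into a groove falling 5 mm in 60 degrees, with 1.5 mm play in height.
- home (a point): Point on the stud's axis 12 mm below the crowns: where the knob's underside stands when the knob is home and let go, its lugs at the blunt stop that ends the groove, held up against the groove's roof by the plunger. The stop comes 50 to 70 degrees clockwise of the click. Free turning takes under 0.2 Nm of twist; at the stop or a jam it rises steeply; 0.4 Nm is plenty, 0.8 Nm is forcing.
- fixture: Fixed fixture: dark steel base 124 mm diameter, 12 mm thick; on it a stepped bronze propeller hub, 100 mm diameter up to 36 mm height, then 68 mm up to 64 mm; the steel stud stands up from it. Carries thread and plunger. Origin: centre of the base's underside, on the stud's axis; z up.
- pinion: Bystander: loose bronze bevel pinion, 60 mm in diameter at the foot, 55 mm tall. Origin: centre of its underside.
- red_bin: Bystander: loose open red bin, 110 x 90 x 45 mm tall. Origin: centre of its underside.
- spray_can: Bystander: loose upright can, 52 mm in diameter, 150 mm tall. Origin: centre of its underside.
Things that resemble listed ones, but are neither listed nor needed, are in the scene too. Of the things that look like the knob, the smallest one is meant. What is shaped like the fixture but pink is not meant.

How it is judged:
By the outcome, as a careful person would: the job done as asked, in the order asked, and still so for the second after the job is handed in, with the robot touching nothing.
It also fails if it takes over 72 s, if anything falls off the work surface, if the arm or the gripper's body presses on something with over 40 N, if the wrist force passes 120 N, or if a joint passes its speed limit or range.

### The arm

A 7-joint arm with a two-finger parallel gripper is mounted at the origin on the work surface. World frame = base frame: x ahead of the robot, y to its left, z up, the work surface at z = 0. Lengths are in m, angles in rad, forces in N, time in s.
With the tool pointing down it reaches from about 0.425 to 0.925 m from the base axis. Payload 6.8 kg.
Tool frame: the origin (TCP) lies between the finger pads; the fingertips stand 17 mm ahead of it and the grasp point (between the pads) lies 2 mm behind it; z points along the fingers, x is the direction in which the jaws open and shut, and the axes are right-handed (so a half turn about z gives the same grasp; the last joint's range is limited). The gripper opens to 85 mm and grips with 20 to 120 N. Pads are 22 mm wide; open, the fingers measure 114 mm over their backs; the gripper's body (76 mm by 85 mm) begins 54 mm behind the grasp point. The pads swing forward as they close: fully open they stand 13 mm farther back than shut.
Start: joints at [-1.289, 0.477, 0.022, 1.555, -0.011, 1.109, -0.083], TCP at [0.257, 0.624, 0.248] pointing down, gripper open.
Joint ranges: [-2.96, 2.96], [-0.34, 2.1], [-1.41, 1.46], [0.24, 2.44], [-1.37, 4.51], [0.17, 1.92], [-2.96, 2.96]. Speed limits (rad/s): [2.39, 2.39, 3.14, 3.14, 3.14, 3.14, 3.14].

### API

Orientations are given as a unit quaternion [w, x, y, z].
In Python, from station import readout, read_camera, get_calibration, bot, models gives the robot as it stands.
- The arm moves only by the tool carry_out, never from a script. Its argument "deltas" is a list of rows, each a list of 2 entries, a list of its own where there are three numbers: the shift along the tool's x, y, z in cm, then the turn about the tool's z in degrees. A call has 1 to 10 rows; each row is the pose to reach, as a shift and turn from the pose measured when the call began, along the tool's axes at that moment; what a row does not reach only later rows make up. A row lasts 1/8 s, in which the tool goes at most 62.5 mm and 10.7 degrees, less where a joint would pass 70% of its speed; a pose out of reach is approached as far as the arm can. A call with a gripper value outside its range is refused whole. "hand" is the opening, from 0 (shut) to 1 (fully open), set as the call begins (left out, the last holds). The fingers move at their own pace and stop on an object; "newtons" is the grip in N (left out, the last holds). Time passes only in rows, so rows that repeat a pose let the fingers close. It gives the time, the measured TCP pose, the force and the opening at its end, in the units of the state.
- readout.get_obs(): the state, without advancing time (a new reading comes with each control period).
- read_camera(name): name is "scene" or "top"; returns the picture (384x512x3 uint8, red, green, blue); there is no depth.
- get_calibration(name): a dict with "fov_y" (degrees; the focal length in pixels is half the picture's height over the tangent of half this angle, whatever the lens; pixels are square), "cx", "cy" (the principal point, pixels), "D" ([k1, k2, p1, p2, k3] as OpenCV has them; the pictures are not rectified), "world_from_camera" (4x4, takes a point from camera to world coordinates). Camera axes: x right, y down, z forward; pixel columns grow to the right and rows downward; lengths in m; the calibration is good to about 2 mm. A picture is of the moment at which its call begins. get_calibration takes no time and is no camera call.
- bot.hand_in(): hands the job in, once; it reports no verdict.
Trained networks look in the newest picture that a camera, given by its name, has taken for a name from the list of things; names that differ only in an ending like _2 or _b are one class to them, and where a whole thing is asked for, a point or a joint stands for the part that bears it (a point fixed in the world has none). Each returns a list of dicts, best first, with "score" (0 to 1); they miss things now and then, are a little off and sometimes report something else, mostly with a low value. They report only what shows in the picture. A call takes as long as a camera call. They do not tell look-alikes from the thing itself.
- models.spot_in(query, camera): "centre" ([row, column] in pixels, amid what is visible of it).
The state is a dict: "t": time; "q": joint angles; "joint_vel": joint speeds; "joint_torque": joint torques, N m; "eef_pos": TCP position; "tool_rot": TCP orientation; "contact_force": force on the tool from outside, world axes, zero at the start; "torque": the same for the moment, N m; "gripper_width": opening from 0.0 (shut) to 1.0 (fully open).
Only numpy, scipy, OpenCV 4.12 (cv2) and the standard library are available. Lean on these libraries where they do the work, as an engineer would, in place of code of your own. Each camera call takes 0.05 s, during which the arm holds its last target. There are 200 camera calls.

## Working session

There is one attempt and no reset: what is moved stays moved. The work goes in short steps, Python scripts to look and compute and a tool call to move; the robot and the scene stay as the last step left them, time stands still between calls to the robot, and variables do not carry over. Pictures are saved under pics/ and viewed, about 8 in all and at most 12, crops included, and the job is handed in when it is done.

Besides the shell and the picture viewer there is one more tool, called after "Call:" by a JSON object that holds its "op" and its "data". carry_out: Moves the arm, as the interface text tells. Its arguments: {"type":"object","properties":{"deltas":{"type":"array"},"hand":{"type":"number"},"newtons":{"type":"number"}},"required":["deltas"]}

```bash
mkdir -p pics; ls
python3 - <<'E'
from station import readout, read_camera, get_calibration, bot, models
import cv2, numpy as np
for c in ("scene","top"):
    im=read_camera(c); cv2.imwrite(f"pics/{c}0.png",im[:,:,::-1])
    k=get_calibration(c); print(c,k)
    for q in ("knob","fixture","plunger_top","pinion","spray_can","red_bin"):
        print(q,[(np.round(d["centre"],1).tolist(),round(d["score"],2)) for d in models.spot_in(q,c)])
print(readout.get_obs())
a=[cv2.imread(f"pics/{c}0.png") for c in("scene","top")]
E
```

```text
pics
scene {'fov_y': 57.76129859203324, 'cx': 259.8299442206549, 'cy': 193.80902379658585, 'D': array([-0.06136819,  0.        ,  0.        ,  0.        ,  0.        ]), 'world_from_camera': array([[ 0.24341162,  0.66564959, -0.70545121,  1.28709597],
       [ 0.96979605, -0.17880053,  0.1659096 , -0.18229586],
       [-0.01569739, -0.72452812, -0.68906647,  0.81940034],
       [ 0.        ,  0.        ,  0.        ,  1.        ]])}
knob [([214.7, 192.9], 0.76), ([236.6, 176.9], 0.7)]
fixture [([200.8, 331.8], 0.98), ([241.8, 364.9], 0.66)]
plunger_top [([179.4, 333.3], 0.45), ([218.0, 371.7], 0.38)]
pinion [([247.9, 278.3], 0.64)]
spray_can [([227.5, 126.1], 0.59)]
red_bin [([199.0, 386.3], 0.61)]
top {'fov_y': 54.879803777487, 'cx': 254.20766513222802, 'cy': 197.4733652448642, 'D': array([-0.01616794,  0.        ,  0.        ,  0.        ,  0.        ]), 'world_from_camera': array([[-0.0285138 , -0.99631972,  0.08083308,  0.49980213],
       [-0.99958828,  0.02816149, -0.0054955 ,  0.00807428],
       [ 0.00319889, -0.0809565 , -0.9967125 ,  1.07786504],
       [ 0.        ,  0.   
[... 353 characters left out ...]
]
{'t': 0.7, 'q': array([-1.28910104,  0.47693561,  0.02243815,  1.55542455, -0.01149471,
        1.10931464, -0.08309584]), 'joint_vel': array([-0.00080967,  0.00073954,  0.00066475,  0.00040086,  0.00119298,
       -0.00096171,  0.00110374]), 'joint_torque': array([-1.49474174e-03, -5.96155822e+01,  1.60517078e+00, -2.81505758e+01,
        1.23995580e-02,  1.50413001e-03,  2.31313959e-05]), 'eef_pos': array([0.25651865, 0.62436102, 0.24834147]), 'tool_rot': array([-1.17879112e-05,  8.30675673e-01,  5.56756612e-01,  2.05902810e-05]), 'contact_force': array([ 0.31482227, -0.28910308, -0.01516569]), 'torque': array([-0.04205922,  0.0293097 ,  0.00636808]), 'gripper_width': 0.9950710496877195}
```

View pics/scene0.png

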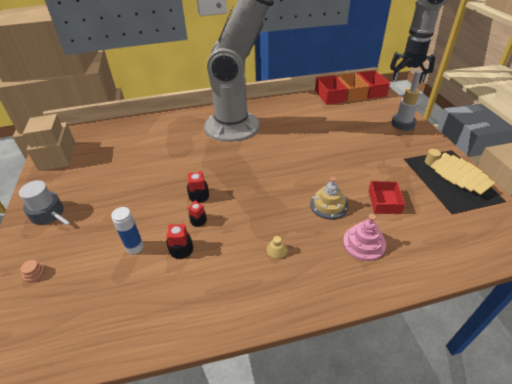

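View pics/top0.png

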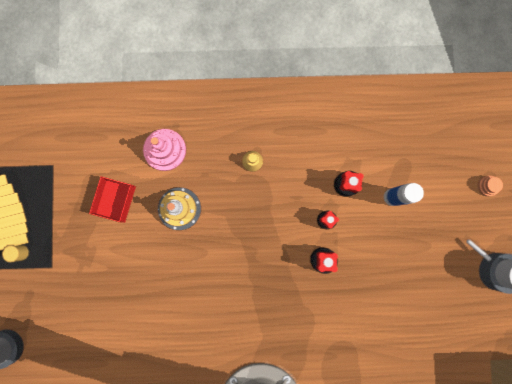

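Seen in scene/top: three knob look-alikes at top (row, col) (260,325), (183,348) and (220,328). The one at (220,328), scene (213,197), is clearly the smallest. The bronze fixture is at top (208,180) and the pink one at (150,165) is not meant. I'll confirm with a crop.

```bash
cat > h.py <<'E'
from station import readout, read_camera, get_calibration, bot, models
import cv2, numpy as np
def KD(k):
    f=192/np.tan(np.radians(k["fov_y"]/2)); return np.array([[f,0,k["cx"]],[0,f,k["cy"]],[0,0,1.]]),np.array(k["D"])
def ray(c,uv):
    k=get_calibration(c);K,D=KD(k);T=k["world_from_camera"]
    p=cv2.undistortPoints(np.array([[uv]],float),K,D)[0,0]
    return T[:3,3],T[:3,:3]@np.array([p[0],p[1],1])
def at_z(c,uv,z):
    o,d=ray(c,uv); return o+d*(z-o[2])/d[2]
def proj(c,P):
    k=get_calibration(c);K,D=KD(k);W=np.linalg.inv(k["world_from_camera"])
    return cv2.projectPoints(np.array(P,float).reshape(-1,3),cv2.Rodrigues(W[:3,:3])[0],W[:3,3],K,D)[0][:,0]
def crop(im,r,c,h,s=8):
    return cv2.resize(im[r-h:r+h,c-h:c+h],None,fx=s,fy=s,interpolation=cv2.INTER_CUBIC)
E
python3 - <<'E'
from h import *
t=cv2.imread("pics/top0.png");s=cv2.imread("pics/scene0.png")
A=np.hstack([crop(t,220,328,18,11),crop(s,213,198,18,11)])
B=np.hstack([crop(t,207,179,25,8),crop(s,198,330,25,8)])
w=min(A.shape[1],B.shape[1]);cv2.imwrite("pics/c1.png",cv2.resize(np.vstack([cv2.resize(A,(800,400)),cv2.resize(B,(800,400))]),(600,600)))
for c,im in(("top",t),("scene",s)):
    r0,c0=(220,328) if c=="top" else (213,198)
    hsv=cv2.cvtColor(im,cv2.COLOR_BGR2HSV)
    m=(((hsv[:,:,0]<6)|(hsv[:,:,0]>174))&(hsv[:,:,1]>170)&(hsv[:,:,2]>90)).astype(np.uint8)
    n,l,st,ce=cv2.connectedComponentsWithStats(m)
    for i in range(1,n):
        if st[i,4]>30: print(c,st[i],ce[i].round(1))
print("knob top",at_z("top",(329,220),.065),at_z("scene",(197,207),.065))
print("fix plunger",at_z("top",(172.9,203.1),.12),at_z("scene",(332,181),.12))
E
```

```text
top [341 171  22  21 282] [351.4 181.4]
top [  89  176   47   46 1460] [112.1 199.3]
top [320 211  19  17 141] [329.  219.1]
top [317 252  21  20 277] [326.6 261.6]
scene [358  71  31  28 522] [375.   83.6]
scene [317  76  31  28 660] [331.4  89.8]
scene [189 172  16  19 179] [196.1 182.8]
scene [369 182  36  32 969] [386.2 197.4]
scene [189 205  15  13 110] [196.1 211.4]
scene [167 224  20  22 270] [177.  236.5]
knob top [ 0.51429395 -0.20047464  0.065     ] [ 0.52163978 -0.19952221  0.065     ]
fix plunger [0.56879977 0.2141979  0.12      ] [0.57318216 0.21083701 0.12      ]
```

View pics/c1.png

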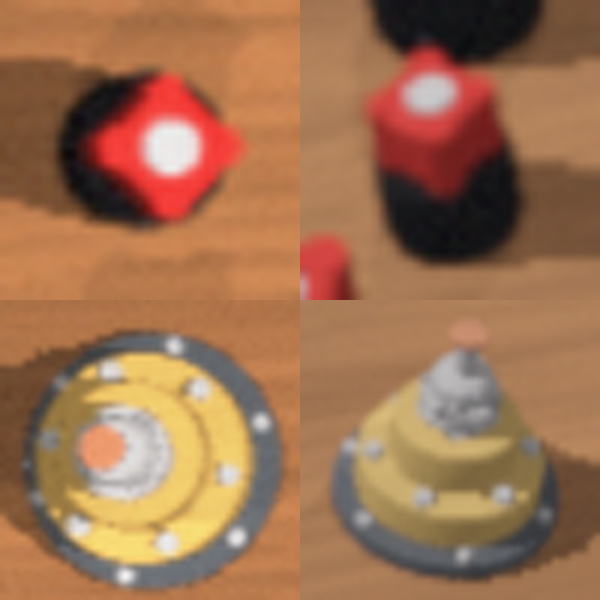

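Confirmed: the small knob's head is a diamond (~45°) in the top view, and its white cap centre is at top (219.1,330.1), scene (205.9,194.9). The fixture's plunger is at top (206,170.5), scene (178,332.5).

Run:
```python
from h import *
def tri(u,v):
    (o1,d1),(o2,d2)=ray("top",u),ray("scene",v)
    d1/=np.linalg.norm(d1);d2/=np.linalg.norm(d2)
    A=sum(np.eye(3)-np.outer(d,d) for d in(d1,d2)); b=(np.eye(3)-np.outer(d1,d1))@o1+(np.eye(3)-np.outer(d2,d2))@o2
    return np.linalg.solve(A,b)
print("cap",tri((330.1,219.1),(194.9,205.9)),at_z("top",(330.1,219.1),.065),at_z("scene",(194.9,205.9),.065))
print("plunger",tri((170.5,206),(332.5,178)),at_z("top",(170.5,206),.12),at_z("scene",(332.5,178),.12))
print("base",at_z("top",(178.9,208.2),.006))
c=np.array([(170,72),(242,148),(172,222),(95,150)])/8.333+[309.5,201.5]
W=np.array([at_z("top",p,.065)[:2] for p in c]);print(W, W.mean(0))
for i in range(4):
    e=W[(i+1)%4]-W[i];print(np.linalg.norm(e),np.degrees(np.arctan2(e[1],e[0]))%90)
from scipy.spatial.transform import Rotation as R
o=readout.get_obs();q=o["tool_rot"];M=R.from_quat(q[[1,2,3,0]]).as_matrix();print(M, np.degrees(np.arctan2(M[1,0],M[0,0])))
print("delta cm to above cap", M.T@(np.array([.519,-.2,.0])-o["eef_pos"])*100)
```

```text
cap [ 0.51650539 -0.2043224   0.06588057] [ 0.51666604 -0.2036018   0.065     ] [ 0.51527261 -0.20522186  0.065     ]
plunger [0.56098542 0.21908151 0.12019535] [0.56143556 0.2205093  0.12      ] [0.56069595 0.21769734 0.12      ]
base [0.56169057 0.22147469 0.006     ]
[[ 0.54121443 -0.20415523]
 [ 0.51555816 -0.22674584]
 [ 0.49200099 -0.20261088]
 [ 0.51629827 -0.17832501]] [ 0.51626796 -0.20295924]
0.03418449772255855 41.364246004375076
0.03372590261409298 44.305905658170445
0.034353481907523714 44.98654502733084
0.035888932966656045 43.96808179913328
[[ 3.80044149e-01  9.24968348e-01  2.10816960e-05]
 [ 9.24968347e-01 -3.80044150e-01  4.25114123e-05]
 [ 4.73336860e-05  3.34368804e-06 -9.99999999e-01]] 67.66358259316456
delta cm to above cap [-66.2765103   55.60796971  24.83119594]
```

Call:
{"op": "carry_out", "data": {"deltas": [[[-30, 38.6, 0], 24], [[-30, 38.6, 0], 24], [[-30, 38.6, 0], 24], [[-30, 38.6, 0], 24], [[-30, 38.6, 0], 24], [[-30, 38.6, 0], 24], [[-30, 38.6, 0], 24], [[-30, 38.6, 0], 24], [[-66.7, 55.5, 5], 24], [[-66.7, 55.5, 5], 24]], "hand": 1, "newtons": 60}}

```text
t: 1.95
eef_pos: [0.5051, 0.0744, 0.2331]
tool_rot: [0.0, 0.928, 0.372, 0.001]
contact_force: [0.0, -0.3, 0.4]
gripper_width: 0.997
```

Call:
{"op": "carry_out", "data": {"deltas": [[[-18.5, 20.9, 5], 0], [[-18.5, 20.9, 5], 0], [[-18.5, 20.9, 5], 0], [[-18.5, 20.9, 5], 0], [[-18.5, 20.9, 9], 0], [[-18.5, 20.9, 9], 0], [[-18.5, 20.9, 9], 0], [[-18.5, 20.9, 9], 0]]}}

```text
t: 2.95
eef_pos: [0.5169, -0.2031, 0.1442]
tool_rot: [0.0, 0.928, 0.373, 0.002]
contact_force: [0.3, -0.1, 0.2]
gripper_width: 1.002
```

Run:
```python
from h import *
t=cv2.cvtColor(read_camera("top"),4);s=cv2.cvtColor(read_camera("scene"),4)
cv2.imwrite("pics/c2.png",np.hstack([crop(t,215,328,30,6),crop(s,195,198,30,6)]))
```

```text
(no output)
```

View pics/c2.png

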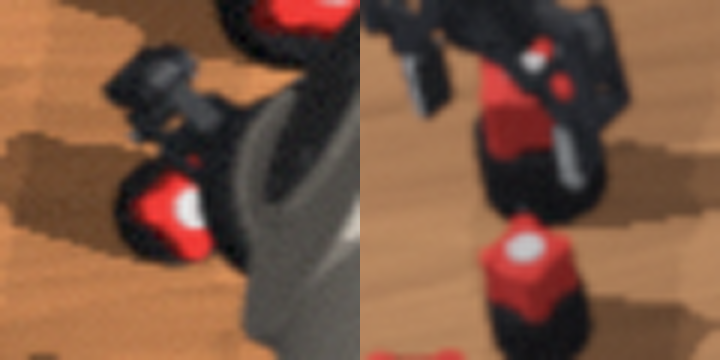

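Picture 4: the gripper sits above the small knob with its fingers straddling it and the neighbours clear. Descending and gripping.

Call:
{"op": "carry_out", "data": {"deltas": [[[0, 0, 4], 0], [[0, 0, 7], 0], [[0, 0, 8.9], 0], [[0, 0, 8.9], 0]]}}

```text
t: 3.55
eef_pos: [0.5166, -0.2026, 0.0545]
tool_rot: [-0.0, 0.928, 0.373, 0.001]
contact_force: [-0.4, -0.6, 1.6]
gripper_width: 1.001
```

Call:
{"op": "carry_out", "data": {"deltas": [[[0, 0, 0], 0], [[0, 0, 0], 0], [[0, 0, 0], 0], [[0, 0, 0], 0], [[0, 0, 0], 0], [[0, 0, 0], 0]], "hand": 0, "newtons": 50}}

```text
t: 4.3
eef_pos: [0.5172, -0.203, 0.0555]
tool_rot: [0.0, 0.928, 0.373, 0.002]
contact_force: [-0.2, -0.0, 5.9]
gripper_width: 0.414
```

Call:
{"op": "carry_out", "data": {"deltas": [[[0, 0, -5], 0], [[0, 0, -11], 0], [[0, 0, -16], 0], [[32.4, -27.5, -16], 0], [[32.4, -27.5, -16], 0], [[32.4, -27.5, -16], 0], [[32.4, -27.5, -16], 0], [[32.4, -27.5, -16], 0], [[32.4, -27.5, -16], 0], [[32.4, -27.5, -16], 0]]}}

```text
t: 5.55
eef_pos: [0.5594, 0.2227, 0.216]
tool_rot: [-0.0, 0.927, 0.374, 0.002]
contact_force: [0.4, 0.1, -1.7]
gripper_width: 0.41
```

Call:
{"op": "carry_out", "data": {"deltas": [[[0, 0, 0], 0], [[0, 0, 0], 0]]}}

```text
t: 5.8
eef_pos: [0.559, 0.2221, 0.2157]
tool_rot: [0.0, 0.927, 0.374, 0.001]
contact_force: [0.2, -1.2, -1.7]
gripper_width: 0.408
```

Run:
```python
from h import *
o=readout.get_obs();print(o)
t=cv2.cvtColor(read_camera("top"),4);s=cv2.cvtColor(read_camera("scene"),4)
cv2.imwrite("pics/c3.png",np.hstack([crop(t,207,175,32,6),crop(s,165,332,32,6)]))
cv2.imwrite("pics/top3.png",t);cv2.imwrite("pics/scene3.png",s)
```

```text
{'t': 5.8, 'q': array([-0.74310404,  0.40005435,  0.34025841,  1.79126896, -0.15710756,
        0.97442677,  0.42766339]), 'joint_vel': array([ 0.0230644 , -0.00997011,  0.02450827,  0.01369153,  0.00144757,
       -0.00012967,  0.00084709]), 'joint_torque': array([-1.93227835e+00, -5.00713670e+01,  3.79930168e+00, -2.68921387e+01,
       -1.66748422e-01, -5.40142867e-02, -2.87084584e-02]), 'eef_pos': array([0.55904744, 0.22210755, 0.21570176]), 'tool_rot': array([2.11977888e-04, 9.27335218e-01, 3.74229819e-01, 1.17939052e-03]), 'contact_force': array([ 0.19159464, -1.17678811, -1.69415042]), 'torque': array([-0.03804981, -0.00130444, -0.0363561 ]), 'gripper_width': 0.40758878768109136}
```

View pics/c3.png

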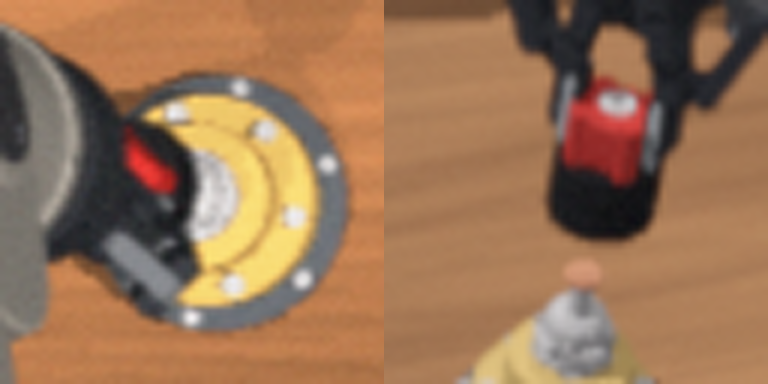

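Picture 5: the knob is held upright in the pads beside and above the stud. Next I refine the stud axis from the bolt circles and compare the held knob with it in the scene view.

Run:
```python
from h import *
from scipy.optimize import least_squares
def circ(c,pts,off,z):
    W=np.array([at_z(c,p,z)[:2] for p in np.array(pts,float)/6+off])
    f=lambda x:np.hypot(*(W-x[:2]).T)-x[2]
    r=least_squares(f,[.56,.22,.05]);print(c,z,r.x.round(4),r.fun.round(4))
ot=np.array([154-.5,182-.5]);os_=np.array([305-.5,173-.5])
circ("top",[(175,45),(262,122),(237,237),(125,275)],ot,.014)
circ("top",[(110,70),(200,88),(228,175),(168,242),(78,225)],ot,.038)
circ("scene",[(50,145),(63,222),(163,262),(245,213),(232,146)],os_,.014)
# knob in hand, scene
T=readout.get_obs()["eef_pos"]
cap=T+[0,0,.0095]
print("cap pred",proj("scene",cap),"meas 338.3 149.5", at_z("scene",(338.3,149.5),cap[2]))
# skirt silhouette
a=np.linspace(0,2*np.pi,90)
for z in (-.0555,-.0195):
    P=proj("scene",np.c_[T[0]+.026*np.cos(a),T[1]+.026*np.sin(a),np.full(90,T[2]+z)]);print(P.min(0),P.max(0))
s=cv2.imread("pics/scene3.png");g=s.max(2)
for r in (160,164,168): print(r,g[r,320:352])
for c in (332,336,340): print(c,g[165:178,c])
```

```text
top 0.014 [0.5616 0.221  0.0564] [-0.0001  0.0001 -0.0001  0.0001]
top 0.038 [0.562  0.2215 0.0428] [ 0.0001 -0.0001  0.0001 -0.     -0.    ]
scene 0.014 [0.5624 0.2186 0.0574] [-0.0001 -0.0008  0.0017 -0.002   0.0011]
cap pred [[337.93122071 149.64477596]] meas 338.3 149.5 [0.55911429 0.22186555 0.22547346]
[326.17708749 161.89207979] [343.77358605 172.95045924]
[327.58063982 152.34108878] [345.61011991 163.30342458]
160 [164 166 167 166 167 168 166 141  77  48  90 103 100 106 111 123 138 142
 153 144 124 116  79  76  93  62 102 158 164 166 166 167]
164 [171 170 169 168 166 165 158  96  40  30  29  30  30  24  27  27  27  25
  36  38  36  26  20  22  22  67 149 163 165 165 163 162]
168 [167 167 168 168 168 169 164 105  43  33  26  30  28  25  25  22  19  19
  22  24  21  23  20  23  57 138 166 169 170 170 170 172]
332 [ 26  27  26  28  28  27  35  89 155 172 176 197 211]
336 [ 27  27  24  19  21  24  22  48 122 160 173 177 183]
340 [ 22  22  23  21  19  19  24  63 142 169 174 178 180]
```

Run:
```python
from h import *
for n,c,r0,c0 in(("top0","top",206,170),("scene0","scene",178,332),("scene3","scene",178,332)):
    im=cv2.imread(f"pics/{n}.png").astype(int)[r0-7:r0+8,c0-9:c0+10]
    b,g,r=im[:,:,0],im[:,:,1],im[:,:,2]
    # copper: r high, b close to g (wood and bronze have b << g)
    w=np.clip((r-170)/40,0,1)*np.clip((r-g-40)/20,0,1)*np.clip((40-(g-b))/15,0,1)
    n_,l,st,ce=cv2.connectedComponentsWithStats((w>.3).astype(np.uint8))
    i=1+st[1:,4].argmax(); w=w*(cv2.dilate((l==i).astype(np.uint8),np.ones((3,3)))>0)
    Y,X=np.mgrid[r0-7:r0+8,c0-9:c0+10]
    u=((w*X).sum()/w.sum(),(w*Y).sum()/w.sum());print(n,u,w.sum(),st[i],at_z(c,u,.1195))
    print(proj(c,[.5615,.2198,.12]))
# bronze hub mask: compare with model of the two discs' (top) extents
```

```text
top0 (np.float64(173.02208201892748), np.float64(205.71924290220818)) 5.283333333333333 [10  4  4  7  8] [0.56201311 0.21406238 0.1195    ]
[[170.77291404 205.96751903]]
scene0 (np.float64(332.7234723758703), np.float64(178.05589900435996)) 6.402916666666667 [ 8  6  5  3 11] [0.56059632 0.21854226 0.1195    ]
[[333.24239679 178.04973484]]
scene3 (np.float64(332.7820745365196), np.float64(177.99908253010778)) 7.902166666666666 [ 8  6  5  3 14] [0.56039648 0.2188189  0.1195    ]
[[333.24239679 178.04973484]]
```

Call:
{"op": "carry_out", "data": {"deltas": [[[0, 0.33, 3], 0], [[0, 0.33, 5.5], 0], [[0, 0.33, 6.3], 0], [[0, 0.33, 6.3], 0], [[0, 0.33, 6.3], 0]]}}

```text
t: 6.52
eef_pos: [0.5627, 0.2182, 0.1541]
tool_rot: [0.0, 0.928, 0.373, 0.002]
contact_force: [0.9, -0.3, -2.2]
gripper_width: 0.41
```

Call:
{"op": "carry_out", "data": {"deltas": [[[0, 0, 0.3], 0], [[0, 0, 0.5], 0], [[0, 0, 0.7], 0], [[0, 0, 0.7], 0]]}}

```text
t: 7.02
eef_pos: [0.5626, 0.2181, 0.1469]
tool_rot: [0.0, 0.928, 0.373, 0.002]
contact_force: [0.6, 0.2, -2.4]
gripper_width: 0.415
```

Call:
{"op": "carry_out", "data": {"deltas": [[[0, -0.2, 0], 0], [[0, -0.2, 0.3], 0], [[0, -0.2, 0.6], 0], [[0, -0.2, 0.6], 0]]}}

```text
t: 7.52
eef_pos: [0.5611, 0.2196, 0.1407]
tool_rot: [0.0, 0.928, 0.373, 0.002]
contact_force: [-1.5, -0.3, 0.8]
gripper_width: 0.416
```

Call:
{"op": "carry_out", "data": {"deltas": [[[0, 0, 0.3], 0], [[0, 0, 0.5], 0], [[0, 0, 0.6], 0], [[0, 0, 0.6], 0]]}}

```text
t: 8.02
eef_pos: [0.5609, 0.2192, 0.1347]
tool_rot: [0.0, 0.928, 0.372, 0.002]
contact_force: [-2.0, -0.8, 3.7]
gripper_width: 0.413
```

```bash
python3 -c "
from h import *
o=readout.get_obs();print(o['eef_pos'],o['contact_force'],o['torque'],o['q'][6])"
```

```text
[0.56093988 0.21922626 0.13469144] [-2.01870896 -0.83182777  3.67306687] [-0.34462121  0.62275248 -0.08733026] 0.46575468359419986
```

Call:
{"op": "carry_out", "data": {"deltas": [[[-0.08, -0.03, 0.1], 0], [[-0.08, -0.03, 0.15], 0], [[-0.08, -0.03, 0.15], 0]]}}

```text
t: 8.4
eef_pos: [0.5606, 0.219, 0.1334]
tool_rot: [0.0, 0.928, 0.372, 0.002]
contact_force: [-0.2, -0.7, 4.6]
gripper_width: 0.413
```

```bash
cat > st.py <<'E'
from h import *
from scipy.spatial.transform import Rotation as R
o=readout.get_obs();M=R.from_quat(o['tool_rot'][[1,2,3,0]]).as_matrix()
print('t',o['t'],'pos',o['eef_pos'].round(4),'F',o['contact_force'].round(1),'M',o['torque'].round(3),'yaw',np.degrees(np.arctan2(M[1,0],M[0,0])).round(1),'q7',o['q'][6].round(2),'w',o['gripper_width'].round(3),'tilt',M[:2,2].round(3))
E
python3 st.py
```

```text
Traceback (most recent call last):
  File "st.py", line 4, in <module>
    print('t',o['t'],'pos',o['eef_pos'].round(4),'F',o['contact_force'].round(1),'M',o['torque'].round(3),'yaw',np.degrees(np.arctan2(M[1,0],M[0,0])).round(1),'q7',o['q'][6].round(2),'w',o['gripper_width'].round(3),'tilt',M[:2,2].round(3))
                                                                                                                                                                                           ^^^^^^^^^^^^^^^^^^^^^^^^
AttributeError: 'float' object has no attribute 'round'
```

Call:
{"op": "carry_out", "data": {"deltas": [[[0, 0, 0.1], 0], [[0, 0, 0.1], 0]]}}

```text
t: 8.65
eef_pos: [0.5606, 0.219, 0.1323]
tool_rot: [0.0, 0.928, 0.372, 0.002]
contact_force: [-1.1, 0.1, 3.1]
gripper_width: 0.411
```

```bash
sed -i "s/o\['gripper_width'\].round(3)/round(o['gripper_width'],3)/" st.py
python3 st.py
```

```text
t 8.65 pos [0.5606 0.219  0.1323] F [-1.1  0.1  3.1] M [-0.175  0.408 -0.045] yaw 43.7 q7 0.47 w 0.411 tilt [0.004 0.001]
```

Call:
{"op": "carry_out", "data": {"deltas": [[[0, 0, 0.1], 0], [[0, 0, 0.2], 0], [[0, 0, 0.2], 0]]}}

```text
t: 9.02
eef_pos: [0.5607, 0.219, 0.1303]
tool_rot: [0.0, 0.928, 0.372, 0.002]
contact_force: [-0.7, -1.2, 3.4]
gripper_width: 0.411
```

Call:
{"op": "carry_out", "data": {"deltas": [[[0, 0, 0.1], 0], [[0, 0, 0.2], 0], [[0, 0, 0.2], 0]]}}

```text
t: 9.4
eef_pos: [0.5606, 0.219, 0.1282]
tool_rot: [0.0, 0.928, 0.372, 0.002]
contact_force: [-1.5, -1.0, 4.0]
gripper_width: 0.412
```

```bash
python3 st.py
```

```text
t 9.4 pos [0.5606 0.219  0.1282] F [-1.5 -1.   4. ] M [-0.154  0.336 -0.078] yaw 43.7 q7 0.47 w 0.412 tilt [0.004 0.001]
```

Call:
{"op": "carry_out", "data": {"deltas": [[[0, 0, 0.1], 0], [[0, 0, 0.2], 0], [[0, 0, 0.2], 0]]}}

```text
t: 9.78
eef_pos: [0.5607, 0.219, 0.1264]
tool_rot: [0.0, 0.928, 0.372, 0.002]
contact_force: [-2.6, -0.4, 5.3]
gripper_width: 0.41
```

```bash
python3 st.py
python3 - <<'E'
from h import *
t=cv2.cvtColor(read_camera("top"),4);s=cv2.cvtColor(read_camera("scene"),4)
cv2.imwrite("pics/c4.png",np.hstack([crop(t,207,175,32,6),crop(s,180,332,32,6)]))
E
```

```text
t 9.775 pos [0.5607 0.219  0.1264] F [-2.6 -0.4  5.3] M [-0.223  0.554 -0.094] yaw 43.7 q7 0.47 w 0.41 tilt [0.004 0.001]
```

View pics/c4.png

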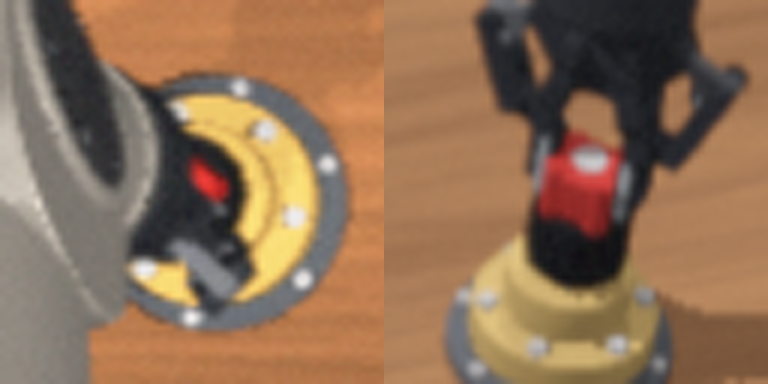

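Picture 6: the skirt now sits just above the hub's upper step. The knob dropped straight into an entry: it reached the floor level (~8.6 mm below the crowns) with only plunger force. So no backward turn is needed, and I turn clockwise.

Call:
{"op": "carry_out", "data": {"deltas": [[[0, 0, 0.03], 5], [[0, 0, 0.07], 10], [[0, 0, 0.1], 15], [[0, 0, 0.1], 15]]}}

```text
t: 10.38
eef_pos: [0.5607, 0.2187, 0.126]
tool_rot: [0.0, 0.969, 0.248, 0.002]
contact_force: [-4.2, -2.0, 11.0]
gripper_width: 0.408
```

```bash
python3 st.py
```

```text
t 10.375 pos [0.5607 0.2187 0.126 ] F [-4.2 -2.  11. ] M [-0.531  0.914 -0.048] yaw 28.7 q7 0.25 w 0.408 tilt [0.004 0.001]
```

Call:
{"op": "carry_out", "data": {"deltas": [[[-0.06, 0, 0], 5], [[-0.06, 0, 0], 10], [[-0.06, 0, 0.02], 15], [[-0.06, 0, 0.02], 15]]}}

```text
t: 10.88
eef_pos: [0.5607, 0.2186, 0.126]
tool_rot: [-0.0, 0.993, 0.12, 0.003]
contact_force: [0.1, -0.4, 3.9]
gripper_width: 0.413
```

```bash
python3 st.py
```

```text
t 10.875 pos [0.5607 0.2186 0.126 ] F [ 0.1 -0.4  3.9] M [-0.114  0.01   0.006] yaw 13.7 q7 0.03 w 0.413 tilt [0.005 0.001]
```

Call:
{"op": "carry_out", "data": {"deltas": [[[0, 0, 0.03], 5], [[0, 0, 0.06], 10], [[0, 0, 0.1], 15], [[0, 0, 0.1], 15]]}}

```text
t: 11.38
eef_pos: [0.5606, 0.2186, 0.1249]
tool_rot: [-0.0, 1.0, -0.01, 0.003]
contact_force: [-1.8, -1.1, 5.4]
gripper_width: 0.405
```

```bash
python3 st.py
```

```text
t 11.375 pos [0.5606 0.2186 0.1249] F [-1.8 -1.1  5.4] M [-0.094  0.305  0.002] yaw -1.1 q7 -0.18 w 0.405 tilt [0.005 0.   ]
```

Call:
{"op": "carry_out", "data": {"deltas": [[[-0.03, 0, 0.03], 5], [[-0.03, 0, 0.06], 10], [[-0.03, 0, 0.06], 10]]}}

```text
t: 11.75
eef_pos: [0.5607, 0.2186, 0.1244]
tool_rot: [-0.0, 0.995, -0.095, 0.003]
contact_force: [0.6, -0.6, 5.5]
gripper_width: 0.41
```

```bash
python3 st.py
```

```text
t 11.75 pos [0.5607 0.2186 0.1244] F [ 0.6 -0.6  5.5] M [-0.15   0.111 -0.035] yaw -11.0 q7 -0.32 w 0.41 tilt [0.006 0.   ]
```

Turned about 55° so far. Smaller steps now, watching the twist.

Call:
{"op": "carry_out", "data": {"deltas": [[[0, 0, 0.02], 4], [[0, 0, 0.05], 8], [[0, 0, 0.05], 8]]}}

```text
t: 12.12
eef_pos: [0.5608, 0.2186, 0.1239]
tool_rot: [-0.001, 0.987, -0.163, 0.003]
contact_force: [-0.1, -0.4, 4.1]
gripper_width: 0.413
```

```bash
python3 st.py
```

```text
t 12.125 pos [0.5608 0.2186 0.1239] F [-0.1 -0.4  4.1] M [-0.117  0.101 -0.048] yaw -18.8 q7 -0.43 w 0.413 tilt [0.006 0.   ]
```

Call:
{"op": "carry_out", "data": {"deltas": [[[0, 0, 0.02], 4], [[0, 0, 0.04], 7], [[0, 0, 0.04], 7]]}}

```text
t: 12.5
eef_pos: [0.5608, 0.2186, 0.1235]
tool_rot: [-0.001, 0.975, -0.221, 0.003]
contact_force: [-1.1, -0.9, 4.4]
gripper_width: 0.412
```

```bash
python3 st.py
```

```text
t 12.5 pos [0.5608 0.2186 0.1235] F [-1.1 -0.9  4.4] M [-0.098  0.281  0.032] yaw -25.6 q7 -0.53 w 0.412 tilt [0.006 0.   ]
```

Call:
{"op": "carry_out", "data": {"deltas": [[[0, 0, 0.02], 3], [[0, 0, 0.02], 5], [[0, 0, 0.02], 5]]}}

```text
t: 12.88
eef_pos: [0.5605, 0.2187, 0.1234]
tool_rot: [-0.001, 0.965, -0.262, 0.003]
contact_force: [-1.8, -1.6, 5.9]
gripper_width: 0.413
```

```bash
python3 st.py
```

```text
t 12.875 pos [0.5605 0.2187 0.1234] F [-1.8 -1.6  5.9] M [-0.131  0.422  0.271] yaw -30.4 q7 -0.6 w 0.413 tilt [0.005 0.   ]
```

Call:
{"op": "carry_out", "data": {"deltas": [[[0, 0, 0], 1.5], [[0, 0, 0], 1.5]]}}

```text
t: 13.12
eef_pos: [0.5604, 0.2187, 0.1234]
tool_rot: [-0.001, 0.962, -0.273, 0.003]
contact_force: [-0.9, 0.2, 5.1]
gripper_width: 0.413
```

```bash
python3 st.py
```

```text
t 13.125 pos [0.5604 0.2187 0.1234] F [-0.9  0.2  5.1] M [-0.183  0.293  0.391] yaw -31.7 q7 -0.62 w 0.413 tilt [ 0.005 -0.   ]
```

Twist rose from about 0.03 to 0.39 Nm over the last few degrees, at home height: that is the stop. Releasing.

Call:
{"op": "carry_out", "data": {"deltas": [[[0, 0, 0], 0], [[0, 0, 0], 0], [[0, 0, 0], 0], [[0, 0, 0], 0], [[0, 0, 0], 0]], "hand": 1}}

```text
t: 13.75
eef_pos: [0.5604, 0.2187, 0.1233]
tool_rot: [-0.001, 0.962, -0.273, 0.003]
contact_force: [0.3, -1.2, 0.1]
gripper_width: 0.999
```

Call:
{"op": "carry_out", "data": {"deltas": [[[0, 0, -3], 0], [[0, 0, -7], 0], [[0, 0, -12], 0], [[-10, 0, -12], 0], [[-15, 0, -12], 0], [[-20, 0, -12], 0], [[-20, 0, -12], 0]]}}

```text
t: 14.62
eef_pos: [0.3857, 0.3267, 0.2421]
tool_rot: [-0.001, 0.963, -0.27, 0.001]
contact_force: [-0.1, -0.1, -1.2]
gripper_width: 1.001
```

```bash
python3 st.py
python3 - <<'E'
from h import *
t=cv2.cvtColor(read_camera("top"),4);s=cv2.cvtColor(read_camera("scene"),4)
cv2.imwrite("pics/c5.png",np.hstack([crop(t,207,175,32,6),crop(s,185,332,32,6)]))
for z in (.133,.138,.142,.145): print(z,proj("scene",[.561,.219,z]),proj("top",[.561,.219,z]))
E
```

```text
t 14.625 pos [0.3857 0.3267 0.2421] F [-0.1 -0.1 -1.2] M [-0.027 -0.013 -0.026] yaw -31.3 q7 -1.15 w 1.001 tilt [0.003 0.001]
0.133 [[333.48306633 174.7494452 ]] [[169.96201929 205.85872553]]
0.138 [[333.69606323 173.48835165]] [[169.52265461 205.74408225]]
0.142 [[333.86736827 172.47359526]] [[169.16780488 205.65149034]]
0.145 [[333.99637977 171.70907254]] [[168.89968375 205.58152811]]
```

View pics/c5.png

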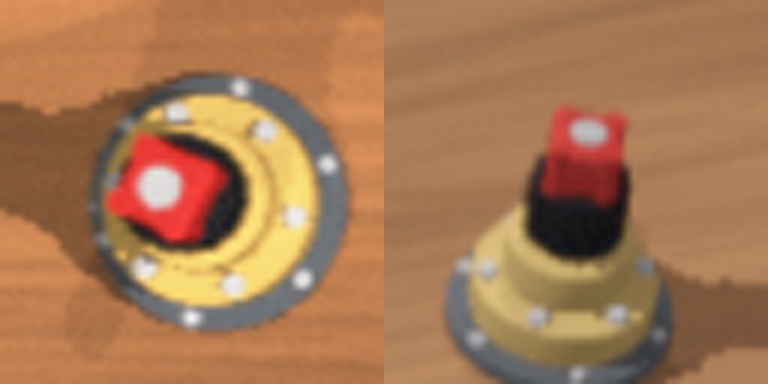

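Picture 7: the knob stands upright on the stud, with its cap at scene row ≈174.5, which gives z ≈ 0.134 (home is 0.133). I check that the head angle didn't spring back beyond the bush's few degrees.

Run:
```python
from h import *
from scipy.optimize import minimize
im=read_camera("top").astype(float)
big=cv2.resize(im[170:240,130:220],None,fx=6,fy=6,interpolation=cv2.INTER_CUBIC)
r,g,b=big[...,0],big[...,1],big[...,2]
m=((r>110)&(((r-g>90)&(r-b>90)&(g<100)) | (np.minimum(g,b)>170))).astype(np.uint8)
n,l,st,ce=cv2.connectedComponentsWithStats(m);i=l[int((205.9-170+.5)*6),int((170-130+.5)*6)];m=(l==i).astype(np.uint8);print(st[i])
def mask(p):
    x,y,a=p[0]/1e3,p[1]/1e3,np.radians(p[2]);c=np.array([[1,1],[1,-1],[-1,-1],[-1,1]])*.018
    R=np.array([[np.cos(a),-np.sin(a)],[np.sin(a),np.cos(a)]]);c=c@R.T+[x,y]
    P=np.vstack([proj("top",np.c_[c,np.full(4,z)]) for z in(.104,.133)])
    q=np.zeros_like(m);cv2.fillConvexPoly(q,cv2.convexHull(((P-[130,170]+.5)*6).astype(np.float32)).astype(int),1);return q
f=lambda p:-(mask(p)&m).sum()/(mask(p)|m).sum()
for a0 in range(50,80,2):
    R=minimize(f,[561,219,a0],method="Nelder-Mead",options=dict(initial_simplex=[[561,219,a0],[564,219,a0],[561,222,a0],[561,219,a0+3]])); print(a0,R.x.round(1),round(R.fun,3))
```

```text
[ 218  198   39   39 1230]
50 [560.8 223.   49.2] 2090282614584651.5
52 [561.1 222.   51.9] 2088389457003232.2
54 [561. 222.  54.] 2097651134149368.8
56 [563.2 225.1  44.9] 2066167570980012.2
58 [561.  222.   57.9] 2106273586858820.5
60 [567.5 261.7  30.4] 0.0
62 [560.9 222.   61.9] 2122999663218960.8<stdin>:13: RuntimeWarning: overflow encountered in scalar negative
Traceback (most recent call last):
  File "h.py", line 12, in proj
    k=get_calibration(c);K,D=KD(k);W=np.linalg.inv(k["world_from_camera"])
ValueError: time passes only in moves, steps and waits
```

Run:
```python
import h
from h import *
from scipy.optimize import minimize
k=get_calibration("top");h.get_calibration=lambda c:k
im=read_camera("top").astype(float)
big=cv2.resize(im[170:240,130:220],None,fx=6,fy=6,interpolation=cv2.INTER_CUBIC)
r,g,b=big[...,0],big[...,1],big[...,2]
m=((r>110)&(r-g>90)&(abs(g-b)<45)).astype(np.uint8)
n,l,st,ce=cv2.connectedComponentsWithStats(m);i=1+st[1:,4].argmax();m=(l==i).astype(np.uint8)
cn=max(cv2.findContours(m,cv2.RETR_EXTERNAL,cv2.CHAIN_APPROX_NONE)[0],key=len);cv2.drawContours(m,[cn],-1,1,-1);m=m>0;print(st[i],m.sum())
def mask(p):
    x,y,a=p[0]/1e3,p[1]/1e3,np.radians(p[2]);c=np.array([[1,1],[1,-1],[-1,-1],[-1,1]])*.018
    R=np.array([[np.cos(a),-np.sin(a)],[np.sin(a),np.cos(a)]]);c=c@R.T+[x,y]
    P=np.vstack([proj("top",np.c_[c,np.full(4,z)]) for z in(.104,.133)])
    q=np.zeros(m.shape,np.uint8);cv2.fillConvexPoly(q,cv2.convexHull(((P-[130,170]+.5)*6).astype(np.float32)).astype(int),1);return q>0
f=lambda p:-float((mask(p)&m).sum())/float((mask(p)|m).sum())
for a0 in range(50,80,3):
    g=lambda p:f([p[0],p[1],a0])
    R=minimize(g,[561,219],method="Nelder-Mead",options=dict(initial_simplex=[[561,219],[564,219],[561,222]])); print(a0,R.x.round(1),round(R.fun,3))
```

```text
[ 184  163  121  109 6692] 8204
50 [561.8 220.8] -0.825
53 [561.7 220.9] -0.849
56 [562.  221.3] -0.877
59 [561.5 221. ] -0.907
62 [561.5 221.4] -0.928
65 [561.6 221.2] -0.932
68 [561.5 221.1] -0.917
71 [562.1 221.6] -0.883
74 [561.3 221.1] -0.853
77 [560.9 221.2] -0.825
```

The head angle is about 64°, against 62° expected at the stop after the bush springs back, so it is home. Handing in.

```bash
python3 -c "
from station import bot
print(bot.hand_in())"
```

```text
the job is handed in; nothing more can be done
None
```

The smallest red-topped knob is screwed onto the bronze fixture's stud to its stop and let go, and the job is handed in. The last move ended at about 14.6 s on the robot's clock.

- **Entry:** The knob dropped straight into an entry, with no force beyond the plunger's, so I did not turn it backwards.
- **Stop:** I turned it about 75° clockwise. The 50–70° given is from the click; the extra is probably turning within the entry. In the last 6° the twist rose from about 0.03 to 0.39 Nm, with the tool at home height.
- **Forces:** The highest readings at the ends of the moves were 11 N pressing down and 0.39 Nm of twist, so nothing was forced.
- **After letting go:** The knob stays down, with its cap at about 0.134 m against 0.133 m expected. The head angle is about 64° against 62° expected after the stud springs back, which is within measuring error.
- **Gripper:** It is open and well clear of everything.
- **Disagreement:** The two cameras differed by 2–3 mm on where the stud stands. I used the mean, and small side forces guided the last corrections.
- **Not checked:** I did not take a final full view of the bystanders. The gripper passed clear of them.

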